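# Wipe both vent strips of a drive on a sprung felt, turning it between passes

## Task

Take the two-tone drive out of its groove in the walnut cubby and wipe the vent strips on the sprung felt of the wiping stand: first the silver face, then turn the drive round and do the graphite face. In each pass keep the drive upright and flat on the felt and draw it the way the arrow points, from one end of the strip to the other, pressing lightly enough that the felt gives the whole way but never bottoms out. Stand the drive back fully down in its groove, either way round, let go, and leave the other drives, the case, the spray can and the toggle switch as they are.

Things in the scene. Friction and masses are not known exactly. Their poses are not given: they have to be found in the camera images.
- drive_center (a point): Centre (half-way up) of the loose drive, a slab 140 mm long (its x), 18 mm thick (its y), 100 mm high (its z, up), 0.25 to 0.5 kg. Its +y face is silver, its -y face graphite. It starts standing in the groove, silver face away from the robot. Grip it firmly across the thickness near mid-length by its top 35 mm, so that the fingers pass above the stand and it does not tilt in the grip.
- silver_strip (a point): Middle of the vent strip on the silver (+y) face of the drive: 120 mm long, 26 mm high, 30 mm above the lower edge, 20 mm below drive_center. Axes as the drive.
- graphite_strip (a point): Middle of the same strip on the graphite (-y) face. Axes as the drive.
- wiper: Wiping stand, fixed; origin at the centre of the underside of its 120 (x) x 150 (y) x 10 mm base. Its x points to the robot's left (within 0.2 rad); its felt faces -x, to the right. Nothing on it is higher than 68 mm above the table. Pushed to +x the felt gives against a spring, 1 N per mm from zero, over 16 mm, then meets a hard stop: wipe with 2 to 14 N (6 is good), never over 20.
- felt_nominal (a point): Where the middle of the blue felt's front face would be at its middle setting: 60 mm to -x of the stand's origin, 45 mm above the table; axes as the stand. The real felt lies up to 20 mm nearer or farther along x, where its slide happens to be clamped (the same all through, not reported: feel for it). The felt is 40 mm wide (y) and 46 mm high. Keep a strip's middle level with it.
- arrow (a point): Yellow arrow on the top of the wall behind the felt; it points to the stand's -y (away from the robot). In each pass the drive's centre goes from y = +40 mm to y = -40 mm in the stand's frame, so that the felt runs over the strip from end to end.
- groove (a point): Centre of the groove's floor in the walnut cubby, fixed, 12 mm above the table. Groove 28 mm wide (x), 160 long (y), lips 12 mm high; x points away from the robot (within 0.2 rad). With the drive in it, drive_center is 50 mm above this point. From x = +60 to +205 mm three more drives lean on a ceramic bookend between walnut sides, all under 135 mm above the table; nearer, all is clear.
- spare0: A spare drive (140 x 18 x 100 mm) leaning on the bookend in the cubby; origin at the centre of its lower edge face. Leave it alone.
- spare1: A spare drive (140 x 18 x 100 mm) leaning on the bookend in the cubby; origin at the centre of its lower edge face. Leave it alone.
- spare2: A spare drive (140 x 18 x 100 mm) leaning on the bookend in the cubby; origin at the centre of its lower edge face. Leave it alone.
- case_mid (a point): Centre of the clear storage case with a spring clip, 90 (x) x 130 (y) x 43 mm, loose on the table close to the robot. Leave it alone.
- duster_mid (a point): Middle of the spray can (air duster), 54 mm diameter, 160 mm high, standing loose at one side. Leave it alone.
- toggle (a joint): Green toggle switch on the black power block (110 x 70 x 35 mm, fixed) at the other side (rad; 0 as it starts, leaning to the robot; 0.9 swung over). Leave it alone.
Mind the look-alikes: they are no part of the job. Leave any pink look-alike of the wiper alone.

How it is judged:
On the way, in this order (a step that is already met when the one before it is completed fails the run):
1. the silver face is flat on the felt (0.12 rad), pressing over 2 N, strip level with it (13 mm), drive centre over 32 mm to the stand's +y side (contact force between drive and wiper above 2 N and y of wiper in the frame of drive_center above 0.02 m and angle between the y axis of drive_center and the x axis of wiper, either way round below 0.12 rad and angle between drive_center's own z axis and vertical below 0.15 rad and z of drive_center in the frame of wiper between 0.052 and 0.078 m and y of drive_center in the frame of wiper above 0.032 m), for 0.1 s.
2. the silver face still presses the felt as the middle of the strip passes it (within 12 mm) (contact force between drive and wiper above 2 N and y of wiper in the frame of drive_center above 0.02 m and angle between the y axis of drive_center and the x axis of wiper, either way round below 0.12 rad and angle between drive_center's own z axis and vertical below 0.15 rad and z of drive_center in the frame of wiper between 0.052 and 0.078 m and y of drive_center in the frame of wiper between -0.012 and 0.012 m), for 0.05 s.
3. the silver face still presses the felt with the drive centre more than 32 mm to the -y side (contact force between drive and wiper above 2 N and y of wiper in the frame of drive_center above 0.02 m and angle between the y axis of drive_center and the x axis of wiper, either way round below 0.12 rad and angle between drive_center's own z axis and vertical below 0.15 rad and z of drive_center in the frame of wiper between 0.052 and 0.078 m and y of drive_center in the frame of wiper below -0.032 m), for 0.1 s.
4. after turning the drive round, the graphite face is flat on the felt (0.12 rad), pressing over 2 N, strip level with it (13 mm), drive centre over 32 mm to the stand's +y side (contact force between drive and wiper above 2 N and y of wiper in the frame of drive_center below -0.02 m and angle between the y axis of drive_center and the x axis of wiper, either way round below 0.12 rad and angle between drive_center's own z axis and vertical below 0.15 rad and z of drive_center in the frame of wiper between 0.052 and 0.078 m and y of drive_center in the frame of wiper above 0.032 m), for 0.1 s.
5. the graphite face still presses the felt as the middle of the strip passes it (within 12 mm) (contact force between drive and wiper above 2 N and y of wiper in the frame of drive_center below -0.02 m and angle between the y axis of drive_center and the x axis of wiper, either way round below 0.12 rad and angle between drive_center's own z axis and vertical below 0.15 rad and z of drive_center in the frame of wiper between 0.052 and 0.078 m and y of drive_center in the frame of wiper between -0.012 and 0.012 m), for 0.05 s.
6. the graphite face still presses the felt with the drive centre more than 32 mm to the -y side (contact force between drive and wiper above 2 N and y of wiper in the frame of drive_center below -0.02 m and angle between the y axis of drive_center and the x axis of wiper, either way round below 0.12 rad and angle between drive_center's own z axis and vertical below 0.15 rad and z of drive_center in the frame of wiper between 0.052 and 0.078 m and y of drive_center in the frame of wiper below -0.032 m), for 0.1 s.
At the end, for the whole second after the job is handed in: The drive stands upright (within 0.06 rad) fully down in its groove (centre within 9 mm across, 15 mm along, 4 mm in height of its place, in line within 0.15 rad), at rest and let go (x of drive_center in the frame of groove between -0.009 and 0.009 m and y of drive_center in the frame of groove between -0.015 and 0.015 m and z of drive_center in the frame of groove between 0.046 and 0.054 m and angle between drive_center's own z axis and vertical below 0.06 rad and angle between the y axis of drive_center and the x axis of groove, either way round below 0.15 rad and linear speed of drive below 0.02 m/s and angular speed of drive below 0.5 rad/s); the robot touches nothing.
It fails at once if the drive is pressed on the wiping stand with more than 20 N (felt bottomed out) (contact force between drive and wiper above 20 N).
It fails at once if a spare drive is shifted more than 15 mm (distance of any of spare0, spare1, spare2 from where it was at the start of the episode above 0.015 m).
It fails at once if the case or the spray can is shifted more than 20 mm (distance of any of case_mid, duster_mid from where it was at the start of the episode above 0.02 m).
It fails at once if the toggle switch is moved more than 0.25 rad (value of joint toggle above 0.25 rad).
It also fails if it takes over 72 s, if anything falls off the work surface, if the arm or the gripper's body presses on something with over 40 N, if the wrist force passes 120 N, or if a joint passes its speed limit or range.

## Robot

A 6-joint arm with a two-finger parallel gripper is mounted at the origin on the work surface. World frame = base frame: x ahead of the robot, y to its left, z up, the work surface at z = 0. Lengths are in m, angles in rad, forces in N, time in s.
With the tool pointing down it reaches from about 0.325 to 0.925 m from the base axis. Payload 3.1 kg.
Tool frame: the origin (TCP) lies midway between the tips of the shut fingers; the grasp point (between the pads) lies env.grip_point_offset behind it (env.grip_point_offset is the distance from the TCP to the grasp point, in m); z points along the fingers, y is the direction in which the jaws open and shut (so a half turn about z gives the same grasp; the last joint's range is limited). The gripper opens to 85 mm and grips with 20 to 120 N. Pads are 22 mm wide; open, the fingers measure 114 mm over their backs; the gripper's body (76 mm by 85 mm) begins 54 mm behind the grasp point. The pads swing forward as they close: fully open they stand 13 mm farther back than shut.
Start: joints at [1.012, 0.217, 1.613, -0, 1.311, -0.112], TCP at [0.27, 0.564, 0.195] pointing down, gripper open.
Joint ranges: [-2.75, 2.75], [-0.78, 2.1], [0.31, 2.55], [-1.13, 4.27], [0.13, 2.63], [-2.58, 2.58]. Speed limits (rad/s): [2.79, 2.79, 3.14, 3.14, 3.14, 3.14].

## Interface

Orientations are given as a unit quaternion [w, x, y, z].
In Python, from workcell import env gives the robot as it stands.
- The arm moves only by the tool servo_tool, never from a script. Its argument "commands" is one flat list of numbers, 7 for each row, row after row: the turn, a rotation vector about the world's x, y, z in rad, then the shift along the world's x, y, z in m, then the finger opening in m, from 0 to 0.0854. A call has 1 to 20 rows; each row is the pose to reach, as a shift and turn from the pose commanded when the call began; what a row does not reach only later rows make up. A row lasts 1/10 s, in which the tool goes at most 50 mm and 8.59 degrees, less where a joint would pass 70% of its speed; a pose out of reach is approached as far as the arm can. A call with a gripper value outside its range is refused whole. The fingers move at their own pace and stop on an object; "grip_force" is the grip in N (left out, the last holds). Time passes only in rows, so rows that repeat a pose let the fingers close. It gives the time, the measured TCP pose, the force and the opening at its end, in the units of the state.
- env.state(): the state, without advancing time (a new reading comes with each control period).
- env.read_camera(name): name is "scene" or "top"; returns the picture (480x640x3 uint8, red, green, blue); there is no depth.
- env.camera_info(name): a dict with "fx", "fy", "cx", "cy" (pixels), "camera_from_world" (4x4, takes a point from world to camera coordinates). Camera axes: x right, y up, looking along -z (the intrinsics and any distortion apply to the point x, -y, -z); pixel columns grow to the right and rows downward; lengths in m; the calibration is good to about 2 mm. A picture is of the moment at which its call begins. camera_info takes no time and is no camera call.
- env.sign_off(): hands the job in, once; it reports no verdict.
The state is a dict: "time": time; "joints": joint angles; "joint_vel": joint speeds; "joint_torque": joint torques, N m; "tcp_pos": TCP position; "tool_rot": TCP orientation; "ft_force": force on the tool from outside, world axes, zero at the start; "torque": the same for the moment, N m; "opening": finger opening in m.
Only numpy, scipy, OpenCV 4.12 (cv2) and the standard library are available. Lean on these libraries where they do the work, as an engineer would, in place of code of your own. Each camera call takes 0.05 s, during which the arm holds its last target. There are 200 camera calls.

## Working session

There is one attempt and no reset: what is moved stays moved. The work goes in short steps, Python scripts to look and compute and a tool call to move; the robot and the scene stay as the last step left them, time stands still between calls to the robot, and variables do not carry over. Pictures are saved under pics/ and viewed, about 8 in all and at most 12, crops included, and the job is handed in when it is done.

Besides the shell and the picture viewer there is one more tool, called after "Emit:" in YAML: its name, and indented under it one key for each argument. servo_tool: Moves the arm, as the interface text tells. Its arguments: {"type":"object","properties":{"commands":{"type":"array"},"grip_force":{"type":"number"}},"required":["commands"]}

```bash
mkdir -p pics; ls; python3 - <<'E'
from workcell import env
import cv2,numpy as np
np.set_printoptions(precision=4,suppress=True)
for n in("scene","top"):
    cv2.imwrite(f"pics/{n}0.png",env.read_camera(n)[...,::-1]); print(n,env.camera_info(n))
print(env.state(),env.grip_point_offset)
E
```

```text
pics
scene {'fx': 558.0706019768509, 'fy': 558.0706019768509, 'cx': 317.7393508243976, 'cy': 228.9668104546263, 'camera_from_world': array([[-0.7355,  0.6774, -0.0134,  0.4031],
       [-0.5053, -0.5352,  0.677 ,  0.2018],
       [ 0.4514,  0.5047,  0.7359, -1.6428],
       [ 0.    ,  0.    ,  0.    ,  1.    ]])}
top {'fx': 581.7815025066383, 'fy': 581.7815025066383, 'cx': 316.33848446185505, 'cy': 239.305089096543, 'camera_from_world': array([[-0.0036, -1.    ,  0.0079, -0.0153],
       [ 0.9827, -0.0021,  0.185 , -0.5665],
       [-0.185 ,  0.0084,  0.9827, -1.4856],
       [ 0.    ,  0.    ,  0.    ,  1.    ]])}
{'time': 0.1, 'joints': array([ 1.0118,  0.2177,  1.6148, -0.    ,  1.3113, -0.1122]), 'joint_vel': array([-0.0003, -0.0007, -0.0029,  0.0004, -0.0004,  0.001 ]), 'joint_torque': array([ -0.0006, -39.8076, -30.497 ,  -0.0001,   0.0043,   0.    ]), 'tcp_pos': array([0.2696, 0.5629, 0.1937]), 'tool_rot': array([-0.0003,  0.2216,  0.9751, -0.001 ]), 'ft_force': array([-0.6262,  0.4926, -0.6839]), 'torque': array([-0.0066, -0.003 , -0.0137]), 'opening': 0.08570563005781132} 0.0187
```

View pics/scene0.png

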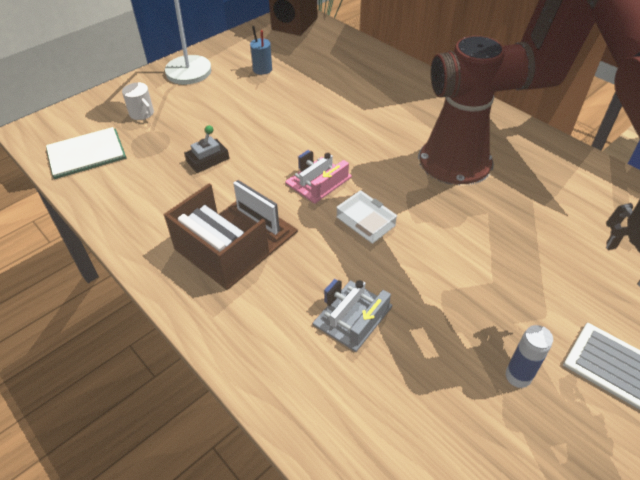

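View pics/top0.png

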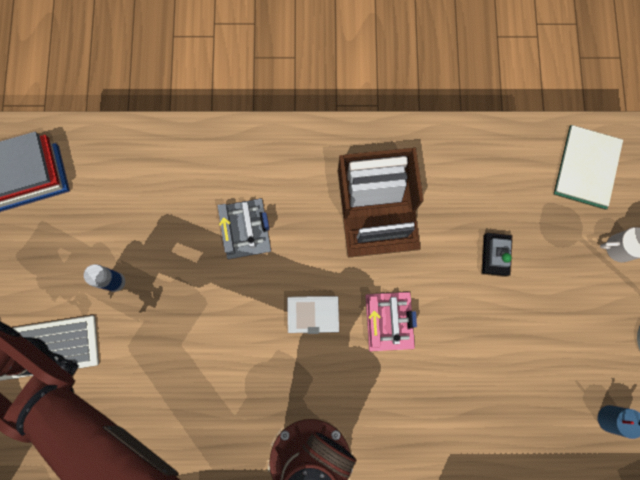

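Grey stand at top (244,227), scene (352,315); pink look-alike at top (391,320), scene (318,176) to be left alone. The loose drive is the standing one at top (386,232), scene (257,207); the three spares are leaning at top (378,180).

```bash
python3 - <<'E'
import cv2,numpy as np
t=cv2.imread("pics/top0.png");s=cv2.imread("pics/scene0.png")
def c(im,x,y,w,h):
    return cv2.resize(im[y:y+h,x:x+w],(400,300),interpolation=cv2.INTER_CUBIC)
A=c(t,334,195,100,75);B=c(t,204,190,80,60);C=c(s,220,175,100,75);D=c(s,305,275,100,75)
cv2.imwrite("pics/crop.png",np.vstack([np.hstack([A,B]),np.hstack([C,D])]))
E
```

```text
(no output)
```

View pics/crop.png

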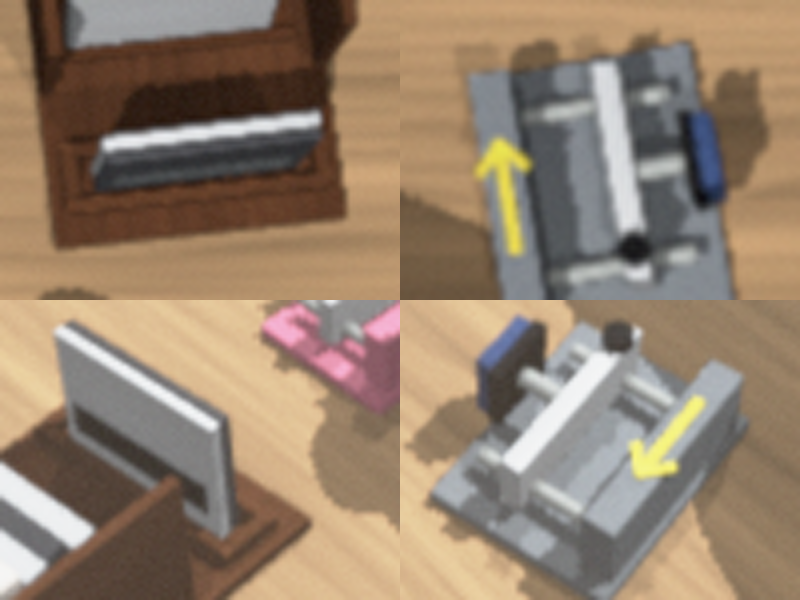

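Top crop: drive top edge about top px (387,230), with silver half away, graphite toward the robot, so it matches the description. Scene: top centre ≈(256,194). Grey stand has a blue felt on its right. I need the stand's full outline.

```bash
python3 - <<'E'
import cv2,numpy as np
t=cv2.imread("pics/top0.png");s=cv2.imread("pics/scene0.png")
def c(im,x,y,w,h,k):
    return cv2.resize(im[y:y+h,x:x+w],None,fx=k,fy=k,interpolation=cv2.INTER_CUBIC)
A=c(t,212,190,66,75,6);B=c(s,308,270,90,80,4.4);
C=c(t,334,205,100,54,3.96)
o=np.zeros((600,800,3),np.uint8);o[:450,:396]=A;o[:352,400:796]=B[:352];o[354:354+C.shape[0],400:400+C.shape[1]]=C
cv2.imwrite("pics/crop2.png",o);print(C.shape,B.shape)
E
```

```text
(214, 396, 3) (352, 396, 3)
```

View pics/crop2.png

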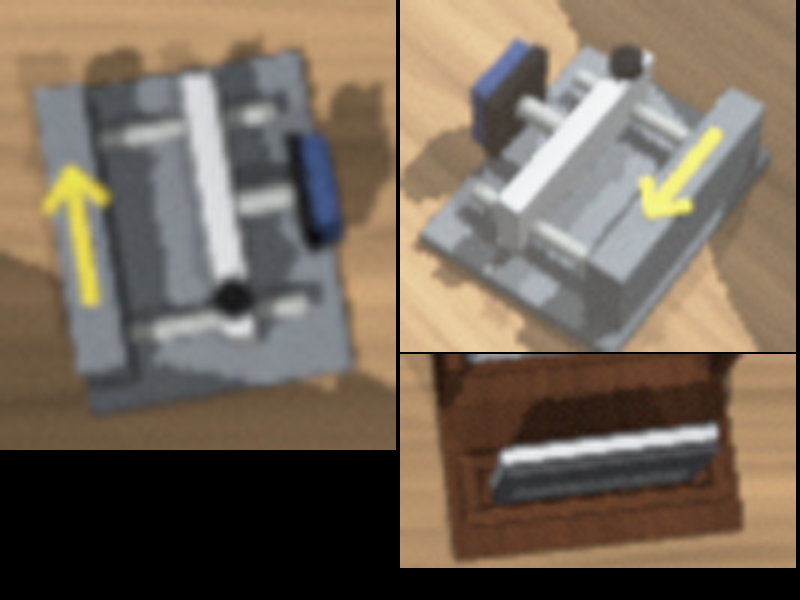

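```bash
cat > h.py <<'E'
import numpy as np
from scipy.optimize import least_squares
from workcell import env
np.set_printoptions(precision=4,suppress=True)
I={n:env.camera_info(n) for n in("scene","top")}
def proj(n,p):
    i=I[n];c=np.c_[np.atleast_2d(p),np.ones(len(np.atleast_2d(p)))]@i["camera_from_world"].T
    return np.c_[i["cx"]-i["fx"]*c[:,0]/c[:,2],i["cy"]+i["fy"]*c[:,1]/c[:,2]]
def tri(obs):
    return least_squares(lambda p:np.concatenate([(proj(n,p)[0]-u) for n,u in obs]),[.5,0,.05])
def frame(P,x,y,z,yaw):
    c,s=np.cos(yaw),np.sin(yaw);P=np.atleast_2d(P)
    return np.c_[x+c*P[:,0]-s*P[:,1],y+s*P[:,0]+c*P[:,1],z+P[:,2]]
E
python3 - <<'E'
from h import *
r=tri([("top",[386.8,229.5]),("scene",[255.9,193.75])]);print("drive top",r.x,r.fun)
# drive model fit: 4 top-face corners scene + top-view boundary ends
def d(q):
    x,y,z,f=q; a=[[-.07,.009,0],[.07,.009,0],[-.07,-.009,0],[.07,-.009,0]]
    W=frame(a,x,y,z,f-np.pi/2) # drive y=(cos f,sin f)
    S=proj("scene",W); T=proj("top",frame([[-.07,.009,0],[.07,.009,0]],x,y,z,f-np.pi/2))
    so=np.array([[233.75,0],[0,0],[0,0],[0,0]])
    so=np.array([[273.3,207.5],[233.75,182.5],[278,204.5],[238.7,180.5]])
    so=so[[1,0,3,2]] if S[0,0]<S[1,0] else so
    to=np.array([[334+25.6,195+34],[334+80.5,195+28]])
    return np.concatenate([(S-so).ravel(),(T-to).ravel()])
q=least_squares(d,[.62,-.13,.112,.11]);print("drive fit",q.x,q.fun)
C=np.array([[-.06,-.075,.01],[-.06,.075,.01],[.06,.075,.01]]);to=np.array([[262.3,198.3],[270.7,251.3],[227.5,258.8]])
D=np.array([[.06,-.075,.005],[-.06,-.075,.01],[.06,.075,.005]]);so=np.array([[354.6,349.5],[312.5,325.2],[391.6,305.7]])
def w(q,z=None):
    return np.concatenate([(proj("top",frame(C,q[0],q[1],q[2],q[3]))-to).ravel(),(proj("scene",frame(D,q[0],q[1],q[2],q[3]))-so).ravel()])
q=least_squares(w,[.57,.1,0,1.72]);print("wiper",q.x,q.x[3]-np.pi/2,q.fun)
# felt top edge mid-front triangulation, and arrow dir
r=tri([("top",[212+333/6,190+188/6]),("scene",[308+97/4.4,270+63/4.4])]);print("felt top mid",r.x,r.fun)
a=tri([("top",[212+72/6,190+167/6]),("scene",[308+248/4.4,270+217/4.4])]).x;b=tri([("top",[212+91/6,190+305/6]),("scene",[308+317/4.4,270+130/4.4])]).x
print(a,b,np.arctan2(*(a-b)[1::-1]))
E
```

```text
drive top [ 0.5793 -0.1951  0.1109] [-0.5105  0.5169 -0.6978 -0.1354]
drive fit [ 0.5789 -0.1965  0.1106  0.1123] [-0.7328  0.594  -0.5715  0.487  -0.3389 -0.3821 -0.4021 -1.1552 -0.4036
  0.8178 -1.1011  0.7061]
wiper [ 0.605   0.1778 -0.0011  1.7596] 0.18884979655452616 [-0.6096  0.053   0.6444 -0.234   0.0856  0.5949  0.8944  2.4043 -1.1836
 -2.1969  0.0797 -0.1105]
felt top mid [0.6128 0.1123 0.0631] [-0.1263  0.1073 -0.1407 -0.02  ]
[0.6225 0.2287 0.0599] [0.5607 0.2177 0.0621] 0.17570317761839194
```

Emit:
servo_tool:
  commands: [0,0,0,0,0,0.05,0.05,0,0,-0.06,0.018,-0.045,0.06,0.05,0,0,-0.12,0.036,-0.09,0.06,0.05,0,0,-0.18,0.054,-0.135,0.06,0.05,0,0,-0.24,0.072,-0.18,0.06,0.05,0,0,-0.3,0.091,-0.225,0.06,0.05,0,0,-0.36,0.109,-0.27,0.06,0.05,0,0,-0.42,0.127,-0.315,0.06,0.05,0,0,-0.48,0.145,-0.36,0.06,0.05,0,0,-0.54,0.163,-0.405,0.06,0.05,0,0,-0.6,0.181,-0.45,0.06,0.05,0,0,-0.66,0.199,-0.495,0.06,0.05,0,0,-0.72,0.217,-0.54,0.06,0.05,0,0,-0.78,0.236,-0.585,0.06,0.05,0,0,-0.84,0.254,-0.63,0.06,0.05,0,0,-0.9,0.272,-0.675,0.06,0.05,0,0,-0.96,0.29,-0.72,0.06,0.05,0,0,-1.012,0.309,-0.7605,0.06,0.05,0,0,-1.012,0.309,-0.7605,0.06,0.05,0,0,-1.012,0.309,-0.7605,0.06,0.05]
  grip_force: 90

```text
time: 2.1
tcp_pos: [0.5785, -0.1974, 0.2536]
tool_rot: [-0.001, 0.667, 0.745, -0.0]
ft_force: [-0.2, 0.2, 0.4]
opening: 0.05
```

Emit:
servo_tool:
  commands: [0,0,0,0,0,-0.045,0.05,0,0,0,0,0,-0.09,0.05,0,0,0,0,0,-0.13,0.05,0,0,0,0,0,-0.13,0.05]

```text
time: 2.5
tcp_pos: [0.5727, -0.1923, 0.1174]
tool_rot: [-0.008, 0.666, 0.746, -0.002]
ft_force: [-0.8, 0.3, -1.3]
opening: 0.0494
```

```bash
python3 - <<'E'
from h import *
import cv2
t=env.read_camera("top")[...,::-1];s=env.read_camera("scene")[...,::-1]
f=lambda im,x,y:cv2.resize(im[y:y+75,x:x+100],(400,300),interpolation=2)
cv2.imwrite("pics/c3.png",np.hstack([f(t,334,185),f(s,215,160)]))
print(env.state()["tcp_pos"],proj("top",env.state()["tcp_pos"]))
E
```

```text
[ 0.5783 -0.1953  0.1248] [[387.0762 229.2802]]
```

View pics/c3.png

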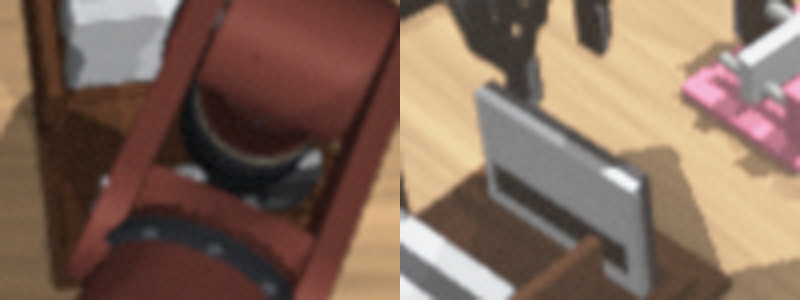

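Scene: the two finger tips appear at px (246,184) and (264,172). I'll compare that with the projections.

```bash
python3 - <<'E'
from h import *
p=env.state()["tcp_pos"]
for a in(-.03,0,.03):
  q=p+a*np.array([np.cos(.11),np.sin(.11),0]);print(a,proj("scene",q),proj("scene",q+[0,0,.01]))
print(proj("scene",[.579,-.1965,.111]))
E
```

```text
-0.03 [[263.4262 183.0614]] [[263.0863 180.1135]]
0 [[254.9161 189.3257]] [[254.5271 186.3789]]
0.03 [[246.2185 195.7279]] [[245.7784 192.783 ]]
[[254.949  193.2393]]
```

Emit:
servo_tool:
  commands: [0,0,0,0.001,-0.0005,-0.012,0.05,0,0,0,0.001,-0.0005,-0.024,0.05,0,0,0,0.001,-0.0005,-0.036,0.05,0,0,0,0.001,-0.0005,-0.046,0.05,0,0,0,0.001,-0.0005,-0.046,0.05]

```text
time: 3.1
tcp_pos: [0.5783, -0.1966, 0.0764]
tool_rot: [-0.002, 0.666, 0.746, -0.001]
ft_force: [-0.3, 0.6, 0.1]
opening: 0.0504
```

```bash
python3 - <<'E'
from h import *
import cv2
s=env.read_camera("scene")[...,::-1]
f=lambda im,x,y:cv2.resize(im[y:y+75,x:x+100],(800,600),interpolation=2)
cv2.imwrite("pics/c4.png",f(s,210,140))
st=env.state();print(st["tcp_pos"],st["ft_force"],proj("scene",st["tcp_pos"]))
E
```

```text
[ 0.579  -0.1969  0.0775] [-0.8076 -0.1369  0.0199] [[256.123  202.6814]]
```

View pics/c4.png

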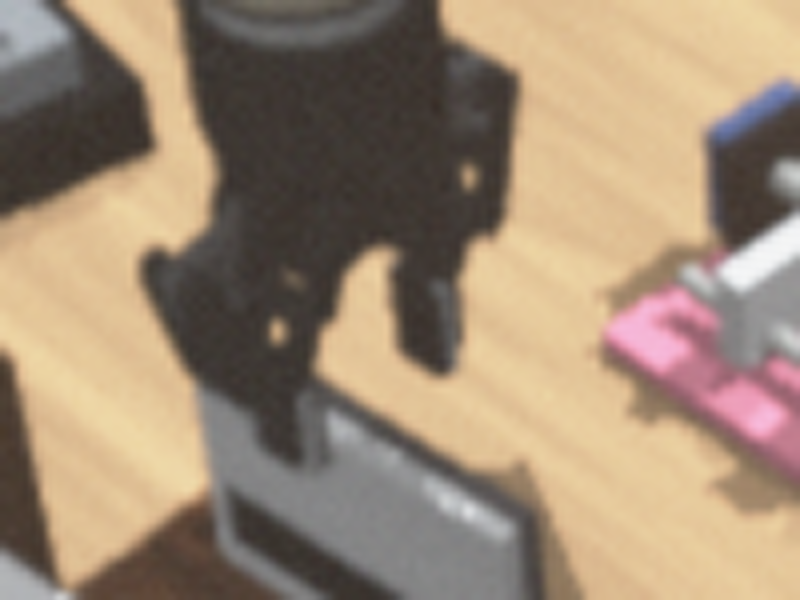

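The tips look higher than the TCP reading implies. I'll close gently to feel whether the drive is between the pads.

Emit:
servo_tool:
  commands: [0,0,0,0,0,0,0.03,0,0,0,0,0,0,0.01,0,0,0,0,0,0,0.01,0,0,0,0,0,0,0.01,0,0,0,0,0,0,0.01]
  grip_force: 20

```text
time: 3.65
tcp_pos: [0.5802, -0.1974, 0.0792]
tool_rot: [0.0, 0.666, 0.746, 0.0]
ft_force: [-0.8, -0.6, -0.7]
opening: 0.0098
```

```bash
python3 - <<'E'
from h import *
import cv2
s=env.read_camera("scene")[...,::-1]
f=lambda im,x,y:cv2.resize(im[y:y+75,x:x+100],(800,600),interpolation=2)
cv2.imwrite("pics/c5.png",f(s,210,140))
st=env.state();print(st["tcp_pos"],st["ft_force"],st["opening"])
E
```

```text
[ 0.5801 -0.1974  0.0791] [-0.4552 -0.1948 -0.8862] 0.00952461443898437
```

View pics/c5.png

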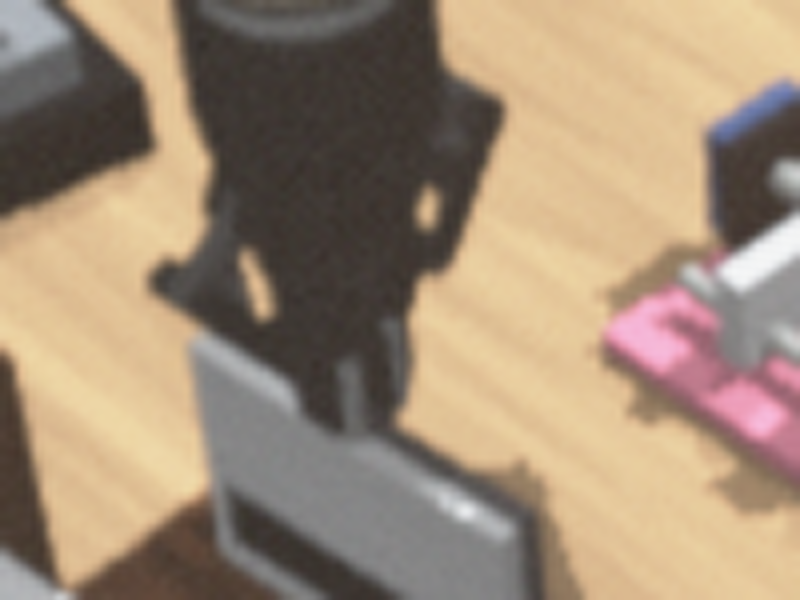

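The fingers shut to 9.5 mm without touching the drive. Picture: the shut tips are at scene px (253,194), level with the drive's top edge, so the tips really stand about 32 mm above the reported TCP height. I'll reopen and go down 33 mm more.

Emit:
servo_tool:
  commands: [0,0,0,0,0,0.005,0.03,0,0,0,0,0,0.005,0.05,0,0,0,0,0,0.005,0.05,0,0,0,0,0,-0.006,0.05,0,0,0,0,0,-0.014,0.05,0,0,0,0,0,-0.022,0.05,0,0,0,0,0,-0.03,0.05,0,0,0,0,0,-0.033,0.05,0,0,0,0,0,-0.033,0.05,0,0,0,0,0,-0.033,0.05]

```text
time: 4.7
tcp_pos: [0.5802, -0.1974, 0.046]
tool_rot: [0.0, 0.666, 0.746, 0.0]
ft_force: [-0.2, -0.7, -0.3]
opening: 0.0502
```

Emit:
servo_tool:
  commands: [0,0,0,0,0,0,0.03,0,0,0,0,0,0,0.01,0,0,0,0,0,0,0.01,0,0,0,0,0,0,0.01,0,0,0,0,0,0,0.01]
  grip_force: 25

```text
time: 5.2
tcp_pos: [0.5806, -0.1976, 0.0465]
tool_rot: [0.001, 0.666, 0.746, 0.0]
ft_force: [1.0, -0.4, 2.7]
opening: 0.0176
```

```bash
python3 - <<'E'
from h import *
import cv2
s=env.read_camera("scene")[...,::-1]
f=lambda im,x,y:cv2.resize(im[y:y+75,x:x+100],(800,600),interpolation=2)
cv2.imwrite("pics/c6.png",f(s,210,140))
st=env.state();print(st)
E
```

```text
{'time': 5.25, 'joints': array([-0.4424,  0.3539,  1.7433,  0.    ,  1.043 , -0.5544]), 'joint_vel': array([-0.0009, -0.0004, -0.0015, -0.001 ,  0.0012, -0.0021]), 'joint_torque': array([ -0.1215, -39.6895, -24.9702,  -0.0462,   0.11  ,   0.0106]), 'tcp_pos': array([ 0.5806, -0.1976,  0.0465]), 'tool_rot': array([0.0006, 0.6664, 0.7456, 0.0002]), 'ft_force': array([ 0.0691, -0.2171,  2.1261]), 'torque': array([-0.0071, -0.0674,  0.0128]), 'opening': 0.01732024299873596}
```

View pics/c6.png

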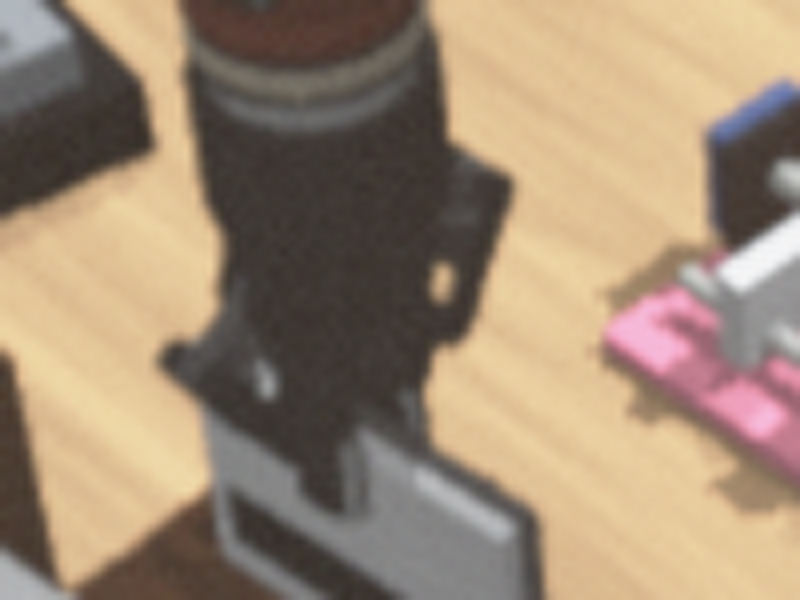

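Fingers now hold the drive (17.3 mm opening), with tips about 30 mm below its top. I'll grip firmly and lift.

Emit:
servo_tool:
  commands: [0,0,0,0,0,0,0.01,0,0,0,0,0,0,0.01,0,0,0,0,0,0,0.01,0,0,0,0,0,0.005,0.01,0,0,0,0,0,0.015,0.01,0,0,0,0,0,0.035,0.01,0,0,0,0,0,0.055,0.01,0,0,0,0,0,0.075,0.01,0,0,0,0,0,0.095,0.01,0,0,0,0,0,0.105,0.01,0,0,0,0,0,0.105,0.01]
  grip_force: 100

```text
time: 6.35
tcp_pos: [0.5808, -0.1977, 0.1525]
tool_rot: [0.001, 0.666, 0.746, 0.0]
ft_force: [0.5, 0.1, -3.1]
opening: 0.0165
```

```bash
python3 - <<'E'
from h import *
C=np.array([[-.06,-.075,.01],[-.06,.075,.01],[.06,.075,.01]]);to=np.array([[262.3,198.3],[270.7,251.3],[227.5,258.8]])
D=np.array([[.06,-.075,0],[.06,.075,0]]);so=np.array([[354.6,349.5],[391.6,305.7]])
for use in(0,1):
  w=lambda q:np.concatenate([(proj("top",frame(C,q[0],q[1],0,q[2]))-to).ravel()]+([(proj("scene",frame(D,q[0],q[1],0,q[2]))-so).ravel()] if use else []))
  q=least_squares(w,[.57,.1,1.72]);print(q.x,q.x[2]-np.pi/2,q.fun)
E
```

```text
[0.6056 0.1774 1.743 ] 0.17215905924951658 [-0.0026  0.0161  0.3568 -0.0675 -0.353   0.0467]
[0.6035 0.1756 1.7467] 0.1759412480176299 [ 0.5191  0.6719  1.0963  0.5745  0.4052  0.856   0.0414  2.2927 -0.1362
  0.3577]
```

Emit:
servo_tool:
  commands: [0,0,0.05,0,0.01,0,0.01,0,0,0.15,0,0.03,0,0.01,0,0,0.28,0,0.05,0,0.01,0,0,0.41,0,0.07,0,0.01,0,0,0.54,0,0.09,0,0.01,0,0,0.67,0,0.11,0,0.01,0,0,0.8,0,0.13,0,0.01,0,0,0.93,0,0.15,0,0.01,0,0,1.06,0,0.17,0,0.01,0,0,1.19,0,0.19,0,0.01,0,0,1.32,0,0.21,0,0.01,0,0,1.43,0,0.23,0,0.01,0,0,1.53,0,0.25,0,0.01,0,0,1.6,0,0.26,0,0.01,0,0,1.631,0,0.264,0,0.01,0,0,1.631,0,0.264,0,0.01,0,0,1.631,0,0.264,0,0.01]

```text
time: 8.05
tcp_pos: [0.5795, 0.0661, 0.1501]
tool_rot: [-0.001, -0.085, 0.996, -0.0]
ft_force: [-0.1, 1.0, -3.4]
opening: 0.0162
```

Emit:
servo_tool:
  commands: [0,0,0,0,0,-0.015,0.01,0,0,0,0,0,-0.035,0.01,0,0,0,0,0,-0.055,0.01,0,0,0,0,0,-0.075,0.01,0,0,0,0,0,-0.09,0.01,0,0,0,0,0,-0.1,0.01,0,0,0,0,0,-0.102,0.01,0,0,0,0,0,-0.102,0.01,0,0,0,0,0,-0.102,0.01]

```text
time: 8.95
tcp_pos: [0.5812, 0.0666, 0.05]
tool_rot: [0.001, -0.086, 0.996, -0.0]
ft_force: [0.1, -1.1, -2.3]
opening: 0.0162
```

```bash
python3 - <<'E'
from h import *
import cv2
s=env.read_camera("scene")[...,::-1];t=env.read_camera("top")[...,::-1]
f=lambda im,x,y:cv2.resize(im[y:y+100,x:x+100],(400,400),interpolation=2)
cv2.imwrite("pics/c7.png",np.hstack([f(s,290,230),f(t,210,180)]))
st=env.state();print(st["tcp_pos"],st["tool_rot"],st["ft_force"],st["joints"])
E
```

```text
[0.5812 0.0667 0.0502] [ 0.0012 -0.086   0.9963 -0.0001] [-0.2836  0.3529 -2.234 ] [-0.0057  0.2953  1.8127 -0.      1.0311 -1.7487]
```

View pics/c7.png

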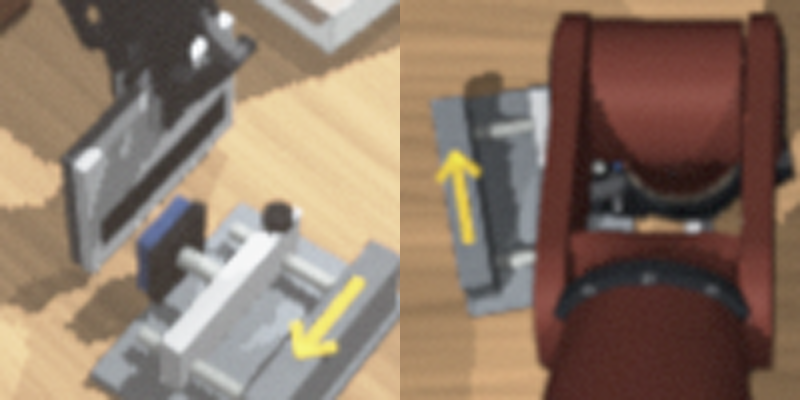

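```bash
python3 - <<'E'
from h import *
x=np.array([-.171,.985,0]);y=np.array([-.985,-.171,0])
c=np.array([.5812,.0667,.0657])
for p in(c-.07*y+.009*x+[0,0,-.05],c-.07*y+.009*x+[0,0,.05],c-.07*y-.009*x+[0,0,.05],c+.07*y+.009*x+[0,0,-.05]):
    u=proj("scene",p)[0];print(u,(u-[290,230])*4)
E
```

```text
[311.3098 298.8787] [ 85.239  275.5147]
[310.3085 272.1434] [ 81.234  168.5738]
[303.8686 268.273 ] [ 55.4743 153.092 ]
[346.4039 261.446 ] [225.6157 125.7841]
```

Emit:
servo_tool:
  commands: [0,0,0,-0.001,0.006,0,0.01,0,0,0,-0.002,0.012,0,0.01,0,0,0,-0.003,0.018,0,0.01,0,0,0,-0.004,0.022,0,0.01,0,0,0,-0.0043,0.025,0,0.01,0,0,0,-0.0043,0.025,0,0.01,0,0,0,-0.0043,0.025,0,0.01]

```text
time: 9.75
tcp_pos: [0.5757, 0.0917, 0.0489]
tool_rot: [-0.0, -0.086, 0.996, -0.0]
ft_force: [0.8, -0.2, -3.0]
opening: 0.0163
```

Emit:
servo_tool:
  commands: [0,0,0,-0.0005,0.003,0,0.01,0,0,0,-0.0005,0.003,0,0.01,0,0,0,-0.0005,0.003,0,0.01]

```text
time: 10.05
tcp_pos: [0.5752, 0.0946, 0.0489]
tool_rot: [-0.0, -0.086, 0.996, -0.0]
ft_force: [0.3, -0.2, -3.4]
opening: 0.0161
```

Emit:
servo_tool:
  commands: [0,0,0,-0.0005,0.003,0,0.01,0,0,0,-0.0005,0.003,0,0.01,0,0,0,-0.0005,0.003,0,0.01]

```text
time: 10.35
tcp_pos: [0.5749, 0.0972, 0.0489]
tool_rot: [0.0, -0.086, 0.996, -0.001]
ft_force: [-0.1, -1.8, -2.2]
opening: 0.0157
```

Possibly touching; on in small steps.

Emit:
servo_tool:
  commands: [0,0,0,-0.0005,0.003,0,0.01,0,0,0,-0.0005,0.003,0,0.01,0,0,0,-0.0005,0.003,0,0.01]

```text
time: 10.65
tcp_pos: [0.5744, 0.1, 0.049]
tool_rot: [0.0, -0.086, 0.996, -0.001]
ft_force: [0.2, -4.9, -2.2]
opening: 0.0159
```

Emit:
servo_tool:
  commands: [0,0,0,-0.0003,0.002,0,0.01,0,0,0,-0.0003,0.002,0,0.01,0,0,0,-0.0003,0.002,0,0.01]

```text
time: 10.95
tcp_pos: [0.5742, 0.1015, 0.0491]
tool_rot: [0.0, -0.086, 0.996, -0.001]
ft_force: [0.7, -5.1, -2.6]
opening: 0.0159
```

```bash
python3 - <<'E'
from h import *
st=env.state();print(st["tcp_pos"],st["tool_rot"],st["ft_force"],st["torque"])
E
```

```text
[0.5742 0.1015 0.0491] [ 0.0001 -0.0862  0.9963 -0.0011] [ 0.676  -5.0723 -2.603 ] [-1.4619 -0.0975 -0.1837]
```

Contact began about y=0.096 and now presses about 5 N. I'll press 1 mm more and draw half the stroke.

Emit:
servo_tool:
  commands: [0,0,0,-0.0002,0.001,0,0.01,0,0,0,0.0037,0.0017,0,0.01,0,0,0,0.0087,0.0025,0,0.01,0,0,0,0.0137,0.0034,0,0.01,0,0,0,0.0187,0.0042,0,0.01,0,0,0,0.0237,0.0051,0,0.01]

```text
time: 11.55
tcp_pos: [0.5953, 0.1058, 0.0475]
tool_rot: [-0.003, -0.087, 0.996, -0.002]
ft_force: [-2.2, -8.5, -4.1]
opening: 0.0161
```

Emit:
servo_tool:
  commands: [0,0,0,0.005,0.0009,0,0.01,0,0,0,0.01,0.0017,0,0.01,0,0,0,0.015,0.0026,0,0.01,0,0,0,0.02,0.0035,0,0.01,0,0,0,0.02,0.0035,0,0.01]

```text
time: 12.05
tcp_pos: [0.6162, 0.1092, 0.0475]
tool_rot: [-0.002, -0.087, 0.996, -0.002]
ft_force: [-0.8, -6.8, -3.7]
opening: 0.016
```

Emit:
servo_tool:
  commands: [0,0,0,0.005,0.0009,0,0.01,0,0,0,0.01,0.0017,0,0.01,0,0,0,0.015,0.0025,0,0.01,0,0,0,0.02,0.0034,0,0.01,0,0,0,0.025,0.0042,0,0.01,0,0,0,0.03,0.005,0,0.01,0,0,0,0.035,0.0059,0,0.01,0,0,0,0.04,0.0067,0,0.01,0,0,0,0.0433,0.0073,0,0.01,0,0,0,0.0433,0.0073,0,0.01,0,0,0,0.0433,0.0073,0,0.01]

```text
time: 13.15
tcp_pos: [0.6593, 0.1163, 0.0474]
tool_rot: [-0.002, -0.087, 0.996, -0.002]
ft_force: [-1.7, -6.8, -4.1]
opening: 0.0158
```

```bash
python3 - <<'E'
from h import *
import cv2
s=env.read_camera("scene")[...,::-1]
cv2.imwrite("pics/c8.png",cv2.resize(s[230:330,290:423],(532,400),interpolation=2))
st=env.state();print(st["tcp_pos"],st["tool_rot"],st["ft_force"])
E
```

```text
[0.6593 0.1163 0.0474] [-0.0022 -0.0874  0.9962 -0.002 ] [-0.3255 -7.0988 -3.2894]
```

View pics/c8.png

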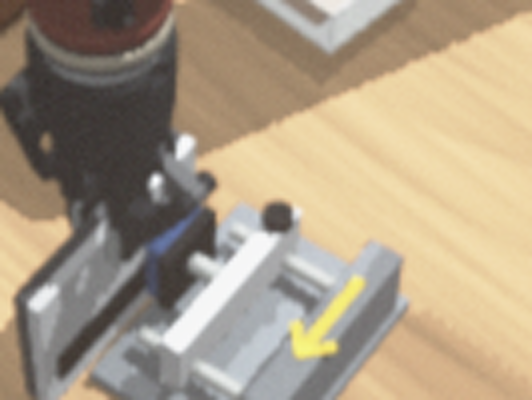

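Strip end at the felt (felt px ≈(337,295)), force steady at 7 N. Now I back off, lift and turn round.

Emit:
servo_tool:
  commands: [0,0,0,0.002,-0.01,0,0.01,0,0,0,0.004,-0.025,0,0.01,0,0,0,0.007,-0.04,0.005,0.01,0,0,0,0,-0.055,0.025,0.01,0,0,0,-0.01,-0.06,0.05,0.01,0,0,-0.05,-0.02,-0.06,0.075,0.01,0,0,-0.15,-0.03,-0.06,0.09,0.01,0,0,-0.28,-0.04,-0.06,0.1,0.01,0,0,-0.41,-0.05,-0.06,0.1,0.01,0,0,-0.54,-0.06,-0.06,0.1,0.01,0,0,-0.67,-0.065,-0.06,0.1,0.01,0,0,-0.8,-0.07,-0.06,0.1,0.01,0,0,-0.93,-0.07,-0.06,0.1,0.01,0,0,-1.06,-0.07,-0.06,0.1,0.01,0,0,-1.19,-0.07,-0.06,0.1,0.01,0,0,-1.32,-0.07,-0.06,0.1,0.01,0,0,-1.45,-0.07,-0.06,0.1,0.01,0,0,-1.571,-0.07,-0.06,0.1,0.01]

```text
time: 15.0
tcp_pos: [0.5917, 0.0582, 0.1499]
tool_rot: [0.0, 0.646, 0.763, 0.001]
ft_force: [-0.2, -0.1, -3.6]
opening: 0.0159
```

Emit:
servo_tool:
  commands: [0,0,-0.13,0,0,0,0.01,0,0,-0.26,0,0,0,0.01,0,0,-0.39,0,0,0,0.01,0,0,-0.52,0,0,0,0.01,0,0,-0.65,0,0,0,0.01,0,0,-0.78,0,0,0,0.01,0,0,-0.91,0,0,0,0.01,0,0,-1.04,0,0,0,0.01,0,0,-1.17,0,0,0,0.01,0,0,-1.3,0,0,0,0.01,0,0,-1.42,0,0,0,0.01,0,0,-1.52,0,0,0,0.01,0,0,-1.571,0,0,0,0.01,0,0,-1.571,0,0,0,0.01,0,0,-1.571,0,0,0,0.01]

```text
time: 16.5
tcp_pos: [0.5914, 0.0583, 0.1496]
tool_rot: [-0.0, 0.996, 0.086, 0.001]
ft_force: [-0.1, 0.8, -2.5]
opening: 0.0159
```

```bash
python3 - <<'E'
from h import *
from scipy.spatial.transform import Rotation as R
st=env.state();q=st["tool_rot"];r=R.from_quat([*q[1:],q[0]]).as_matrix()
print(st["tcp_pos"],q,st["ft_force"],st["opening"],"yaw y",np.arctan2(r[1,1],r[0,1]),"target",-np.pi/2+.172, r[:,2])
E
```

```text
[0.5914 0.0583 0.1496] [-0.0003  0.9963  0.086   0.0006] [-0.0551  0.8067 -2.4656] 0.015940246184885428 yaw y -1.3986650751119343 target -1.3987963267948966 [ 0.0012  0.0007 -1.    ]
```

Emit:
servo_tool:
  commands: [0,0,0,-0.006,0.004,-0.015,0.01,0,0,0,-0.0114,0.0087,-0.035,0.01,0,0,0,-0.0114,0.0087,-0.055,0.01,0,0,0,-0.0114,0.0087,-0.075,0.01,0,0,0,-0.0114,0.0087,-0.09,0.01,0,0,0,-0.0114,0.0087,-0.0995,0.01,0,0,0,-0.0114,0.0087,-0.0995,0.01,0,0,0,-0.0127,0.0157,-0.0995,0.01,0,0,0,-0.0139,0.0227,-0.0995,0.01,0,0,0,-0.0149,0.0287,-0.0995,0.01,0,0,0,-0.0154,0.0317,-0.0995,0.01,0,0,0,-0.0154,0.0317,-0.0995,0.01,0,0,0,-0.0154,0.0317,-0.0995,0.01]

```text
time: 17.8
tcp_pos: [0.5757, 0.0904, 0.0496]
tool_rot: [0.0, 0.996, 0.086, 0.0]
ft_force: [0.2, 0.0, -3.0]
opening: 0.0161
```

Emit:
servo_tool:
  commands: [0,0,0,-0.0005,0.003,0,0.01,0,0,0,-0.001,0.006,0,0.01,0,0,0,-0.0014,0.0085,0,0.01,0,0,0,-0.0014,0.0085,0,0.01,0,0,0,-0.0014,0.0085,0,0.01]

```text
time: 18.3
tcp_pos: [0.5741, 0.0984, 0.0494]
tool_rot: [0.0, 0.996, 0.086, -0.0]
ft_force: [-1.0, -1.6, -2.3]
opening: 0.0158
```

Emit:
servo_tool:
  commands: [0,0,0,-0.0004,0.0025,0,0.01,0,0,0,-0.0004,0.0025,0,0.01,0,0,0,-0.0004,0.0025,0,0.01]

```text
time: 18.6
tcp_pos: [0.5737, 0.1007, 0.0494]
tool_rot: [0.0, 0.996, 0.086, -0.0]
ft_force: [0.1, -4.8, -2.2]
opening: 0.0165
```

```bash
python3 - <<'E'
from h import *
st=env.state();print(st["tcp_pos"],st["tool_rot"],st["ft_force"],st["torque"])
E
```

```text
[0.5737 0.1007 0.0494] [ 0.0005  0.9963  0.0858 -0.0001] [ 0.0979 -4.8401 -2.2096] [-0.7223  0.0514 -0.0919]
```

Emit:
servo_tool:
  commands: [0,0,0,-0.0002,0.0014,0,0.01,0,0,0,-0.0002,0.0014,0,0.01,0,0,0,0.0037,0.0021,0,0.01,0,0,0,0.0087,0.0029,0,0.01,0,0,0,0.0137,0.0038,0,0.01,0,0,0,0.0187,0.0046,0,0.01,0,0,0,0.0237,0.0055,0,0.01]

```text
time: 19.3
tcp_pos: [0.5964, 0.1059, 0.0488]
tool_rot: [0.001, 0.996, 0.086, -0.002]
ft_force: [-1.2, -5.6, -2.0]
opening: 0.0157
```

Emit:
servo_tool:
  commands: [0,0,0,0.005,0.0009,0,0.01,0,0,0,0.01,0.0017,0,0.01,0,0,0,0.015,0.0026,0,0.01,0,0,0,0.02,0.0035,0,0.01,0,0,0,0.02,0.0035,0,0.01]

```text
time: 19.8
tcp_pos: [0.6173, 0.1094, 0.0489]
tool_rot: [0.001, 0.996, 0.086, -0.001]
ft_force: [0.7, -5.0, -3.4]
opening: 0.0162
```

Emit:
servo_tool:
  commands: [0,0,0,0.005,0.0009,0,0.01,0,0,0,0.01,0.0017,0,0.01,0,0,0,0.015,0.0025,0,0.01,0,0,0,0.02,0.0034,0,0.01,0,0,0,0.025,0.0042,0,0.01,0,0,0,0.03,0.005,0,0.01,0,0,0,0.035,0.0059,0,0.01,0,0,0,0.04,0.0067,0,0.01,0,0,0,0.0438,0.0074,0,0.01,0,0,0,0.0438,0.0074,0,0.01,0,0,0,0.0438,0.0074,0,0.01]

```text
time: 20.9
tcp_pos: [0.6608, 0.1166, 0.0488]
tool_rot: [0.001, 0.996, 0.087, -0.001]
ft_force: [-0.4, -6.5, -2.9]
opening: 0.0159
```

```bash
python3 - <<'E'
from h import *
import cv2
s=env.read_camera("scene")[...,::-1]
cv2.imwrite("pics/c9.png",cv2.resize(s[230:330,290:423],(532,400),interpolation=2))
st=env.state();print(st["tcp_pos"],st["tool_rot"],st["ft_force"],st["torque"])
E
```

```text
[0.6608 0.1166 0.0488] [ 0.001   0.9962  0.0867 -0.0007] [-0.4887 -5.2262 -3.3517] [-1.0403  0.031   0.2663]
```

View pics/c9.png

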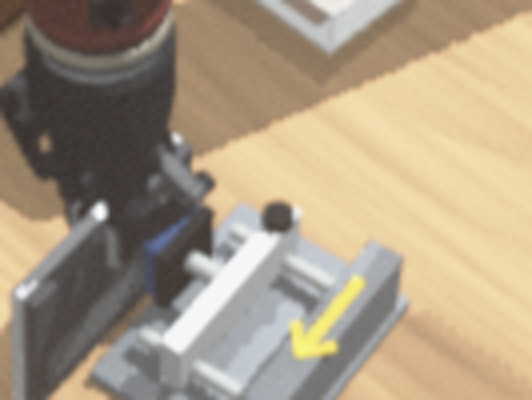

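Graphite face done (5–6.5 N throughout, strip end at the felt). Now back to above the groove.

Emit:
servo_tool:
  commands: [0,0,0,0.002,-0.01,0,0.01,0,0,0,0.004,-0.025,0,0.01,0,0,0,0.004,-0.04,0.01,0.01,0,0,0,-0.01,-0.055,0.035,0.01,0,0,0,-0.025,-0.06,0.06,0.01,0,0,0.06,-0.04,-0.065,0.085,0.01,0,0,0.18,-0.06,-0.075,0.1,0.01,0,0,0.31,-0.075,-0.09,0.104,0.01,0,0,0.44,-0.08,-0.11,0.104,0.01,0,0,0.57,-0.08,-0.13,0.104,0.01,0,0,0.7,-0.08,-0.15,0.104,0.01,0,0,0.83,-0.08,-0.17,0.104,0.01,0,0,0.96,-0.08,-0.195,0.104,0.01,0,0,1.09,-0.08,-0.22,0.104,0.01,0,0,1.22,-0.08,-0.245,0.104,0.01,0,0,1.34,-0.08,-0.27,0.104,0.01,0,0,1.44,-0.08,-0.29,0.104,0.01,0,0,1.51,-0.08,-0.308,0.104,0.01,0,0,1.51,-0.08,-0.3143,0.104,0.01,0,0,1.51,-0.08,-0.3143,0.104,0.01]

```text
time: 22.95
tcp_pos: [0.5812, -0.1978, 0.1541]
tool_rot: [0.0, 0.668, 0.744, 0.0]
ft_force: [0.0, -0.7, -3.1]
opening: 0.0161
```

```bash
python3 - <<'E'
from h import *
from scipy.spatial.transform import Rotation as R
st=env.state();q=st["tool_rot"];r=R.from_quat([*q[1:],q[0]]).as_matrix()
print(st["tcp_pos"],st["ft_force"],"yaw",np.arctan2(r[1,1],r[0,1]),r[:,2])
E
```

```text
[ 0.5812 -0.1978  0.1541] [ 0.0188 -0.6778 -3.0884] yaw 0.1072134557914108 [ 0.0012  0.0003 -1.    ]
```

Emit:
servo_tool:
  commands: [0,0,0.005,-0.0006,0.0002,-0.015,0.01,0,0,0.005,-0.0006,0.0002,-0.035,0.01,0,0,0.005,-0.0006,0.0002,-0.055,0.01,0,0,0.005,-0.0006,0.0002,-0.07,0.01,0,0,0.005,-0.0006,0.0002,-0.08,0.01,0,0,0.005,-0.0006,0.0002,-0.09,0.01,0,0,0.005,-0.0006,0.0002,-0.097,0.01,0,0,0.005,-0.0006,0.0002,-0.101,0.01,0,0,0.005,-0.0006,0.0002,-0.103,0.01,0,0,0.005,-0.0006,0.0002,-0.104,0.01,0,0,0.005,-0.0006,0.0002,-0.104,0.01]

```text
time: 24.05
tcp_pos: [0.5813, -0.1967, 0.0508]
tool_rot: [0.001, 0.665, 0.747, 0.0]
ft_force: [-1.6, 2.6, 2.4]
opening: 0.0159
```

Emit:
servo_tool:
  commands: [0,0,0,0,0,-0.002,0.01,0,0,0,0,0,-0.002,0.01,0,0,0,0,0,-0.002,0.01]

```text
time: 24.35
tcp_pos: [0.5819, -0.1966, 0.0505]
tool_rot: [0.001, 0.665, 0.747, 0.0]
ft_force: [-4.1, 4.4, 10.3]
opening: 0.0157
```

Touchdown is about 4 mm above the original height, so the drive slipped or pitched slightly in the grip. I'll loosen a little so it settles between the pads.

Emit:
servo_tool:
  commands: [0,0,0,0,0,0.001,0.01,0,0,0,0,0,0.001,0.019,0,0,0,0,0,0.001,0.022,0,0,0,0,0,0.001,0.022,0,0,0,0,0,0.001,0.022,0,0,0,0,0,0.001,0.022,0,0,0,0,0,0.001,0.022]
  grip_force: 20

```text
time: 25.05
tcp_pos: [0.5806, -0.1965, 0.0482]
tool_rot: [-0.0, 0.665, 0.747, -0.0]
ft_force: [0.6, -0.1, -0.5]
opening: 0.0219
```

```bash
python3 - <<'E'
from h import *
import cv2
s=env.read_camera("scene")[...,::-1];t=env.read_camera("top")[...,::-1]
f=lambda im,x,y:cv2.resize(im[y:y+100,x:x+100],(600,600),interpolation=2)
cv2.imwrite("pics/c10.png",f(s,210,150))
# numeric compare with start picture, around the drive's lower part
o=cv2.imread("pics/scene0.png");d=np.abs(s.astype(int)-o).sum(2);print(env.state()["ft_force"],env.state()["opening"],env.state()["tcp_pos"])
def prof(im,c,r0,r1):return im[r0:r1,c-1:c+2].astype(int).sum(2).mean(1).round().astype(int)
for c in(236,238,268,274):
  print(c,"old",prof(o,c,178,245));print(c,"new",prof(s,c,178,245))
E
```

```text
[-0.0457 -0.633   0.649 ] 0.021957049526180192 [ 0.5806 -0.1964  0.0483]
236 old [568 552 487 501 648 699 648 527 416 391 391 393 394 397 404 410 423 428
 437 441 451 470 461 412 353 328 301 271 260 275 259 232 215 207 201 201
 204 203 207 205 214 214 210 208 212 212 210 251 400 589 687 714 717 717
 716 710 682 576 426 296 264 278 290 284 255 236 222]
236 new [501 443 367 288 258 230 224 204 186 177 178 179 214 279 349 408 435 449
 459 459 481 492 460 387 318 286 267 258 246 240 238 231 210 201 200 198
 192 196 203 205 207 210 205 208 202 206 209 244 377 565 659 684 688 690
 687 683 645 549 408 291 253 269 265 260 253 228 211]
238 old [567 535 443 375 468 628 701 678 556 436 393 386 389 393 388 391 392 396
 393 386 389 391 369 325 294 289 292 290 322 337 344 316 259 220 205 201
 204 194 205 210 211 217 211 211 207 210 204 205 230 326 498 642 704 715
 716 715 713 685 564 376 300 288 275 247 222 209 217]
238 new [293 262 240 227 223 212 202 190 174 169 170 169 166 178 201 274 346 390
 405 395 402 404 387 341 306 303 321 336 326 328 334 317 256 214 201 198
 190 183 192 203 205 207 209 2
[... 520 characters left out ...]
397 401 400
 397 397 398 387 345 254 175 159 162 163 193 285 364 390 353 281 221 201
 203 199 198 193 192 189 194 188 189 192 189 188 187]
274 old [579 571 564 557 549 556 565 575 584 586 579 568 559 552 560 573 582 571
 560 559 552 555 543 505 431 378 394 503 522 446 390 387 389 394 398 404
 401 401 405 401 409 413 419 417 416 413 407 402 396 390 400 405 402 398
 391 362 322 284 272 257 228 204 200 200 237 278 290]
274 new [594 589 582 571 564 572 581 591 602 601 598 585 573 566 575 592 598 588
 579 572 570 559 501 378 291 309 405 492 487 417 378 380 376 382 381 383
 389 386 389 387 387 388 395 385 382 377 380 373 364 347 373 391 397 397
 349 259 220 201 202 203 198 194 191 196 202 201 204]
```

View pics/c10.png

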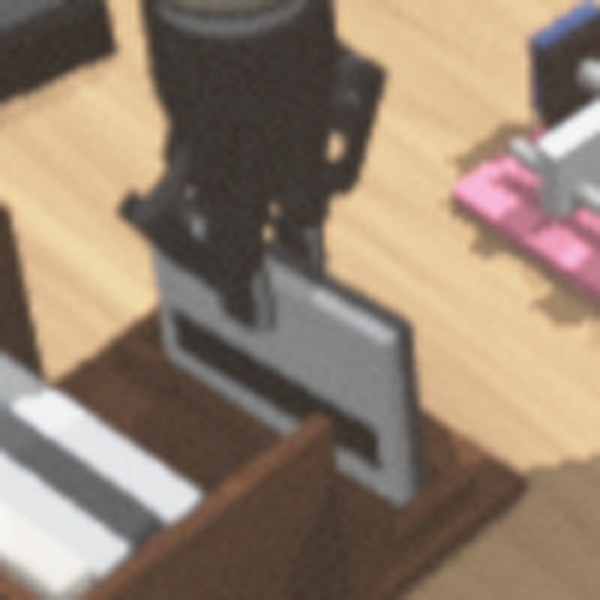

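Seated by the look of it, shifted a few mm along the groove. I'll let go, rise clear and check the edges numerically against the start picture.

Emit:
servo_tool:
  commands: [0,0,0,0,0,0,0.03,0,0,0,0,0,0,0.05,0,0,0,0,0,0,0.05,0,0,0,0,0,0.01,0.05,0,0,0,0,0,0.03,0.05,0,0,0,0,0,0.07,0.05,0,0,0,0,0,0.11,0.05,0,0,0,-0.03,0.04,0.15,0.05,0,0,0,-0.05,0.08,0.17,0.05,0,0,0,-0.07,0.12,0.17,0.05,0,0,0,-0.09,0.16,0.17,0.05,0,0,0,-0.1,0.2,0.17,0.05,0,0,0,-0.1,0.24,0.17,0.05,0,0,0,-0.1,0.28,0.17,0.05,0,0,0,-0.1,0.28,0.17,0.05]

```text
time: 26.65
tcp_pos: [0.4803, 0.0877, 0.2195]
tool_rot: [-0.0, 0.663, 0.749, 0.001]
ft_force: [-0.2, -0.4, 0.4]
opening: 0.0498
```

```bash
cat > cmp.py <<'E'
from h import *
import cv2
N={}
for n in("scene","top"): N[n]=env.read_camera(n)[...,::-1].copy();cv2.imwrite(f"pics/{n}1.png",N[n])
st=env.state();print(st["tcp_pos"],st["ft_force"])
# local shift of patches at the drive's features, template from the start picture
def sh(n,x,y,h=6,r=6):
    o=cv2.imread(f"pics/{n}0.png");T=o[y-h:y+h+1,x-h:x+h+1];W=N[n][y-h-r:y+h+r+1,x-h-r:x+h+r+1]
    m=cv2.matchTemplate(W,T,cv2.TM_CCOEFF_NORMED);_,v,_,(i,j)=cv2.minMaxLoc(m)
    sx=sy=0
    if 0<i<2*r and 0<j<2*r:
        sx=(m[j,i-1]-m[j,i+1])/(2*(m[j,i-1]+m[j,i+1]-2*m[j,i]));sy=(m[j-1,i]-m[j+1,i])/(2*(m[j-1,i]+m[j+1,i]-2*m[j,i]))
    print(n,(x,y),"shift",round(i-r+sx,2),round(j-r+sy,2),"q",round(v,2))
for p in((235,182),(239,203),(272,223),(275,206),(276,233),(224,226),(196,215)): sh("scene",*p)
for p in((359,230),(414,224),(378,180),(313,314),(98,275),(497,254),(244,227)): sh("top",*p)
c=[.579,-.1965,.111]
for a,b in(("x+10",[.01,0,0]),("y+10",[0,.01,0]),("z+10",[0,0,.01])):
    print(a,[(proj(n,np.add(c,b))-proj(n,c))[0] for n in("scene","top")])
E
python3 cmp.py
```

```text
[0.4806 0.0841 0.2191] [ 0.3739  0.2071 -0.5027]
scene (235, 182) shift 0.85 0.99 q 0.97
scene (239, 203) shift -0.01 0.02 q 0.99
scene (272, 223) shift 1.05 -0.28 q 0.94
scene (275, 206) shift 1.53 0.08 q 0.94
scene (276, 233) shift 0.95 -0.44 q 0.9
scene (224, 226) shift -0.01 0.0 q 1.0
scene (196, 215) shift -0.01 -0.03 q 1.0
top (359, 230) shift -0.34 1.1 q 0.97
top (414, 224) shift -0.61 -0.41 q 0.94
top (378, 180) shift -0.0 0.03 q 1.0
top (313, 314) shift -0.05 0.08 q 1.0
top (98, 275) shift 4 6 q 0.9
top (497, 254) shift 0.04 0.11 q 1.0
top (244, 227) shift -4 6 q 0.43
x+10 [array([-3.1469,  1.9065]), array([-0.102 , -3.8332])]
y+10 [array([2.4848, 2.0134]), array([-3.9131,  0.0078])]
z+10 [array([-0.3859, -2.9039]), array([ 0.5006, -0.7906])]
```

```bash
cat > fit.py <<'E'
from h import *
from scipy.spatial.transform import Rotation as R
f=.112;Y=np.array([np.cos(f),np.sin(f),0]);X=np.array([np.sin(f),-np.cos(f),0]);Z=np.array([0,0,1.])
c=np.array([.579,-.1965,.062])
O=[("scene",.07,.009,.05,.85,.99),("scene",.06,.009,-.007,-.01,.02),("scene",-.06,.009,-.02,1.05,-.28),("scene",-.07,.009,.05,1.53,.08),("scene",-.07,.009,-.05,.95,-.44),("top",-.07,0,.05,-.34,1.1),("top",.07,0,.05,-.61,-.41)]
def res(v):
    M=R.from_rotvec(v[3:]).as_matrix();o=[]
    for n,a,b,d,sx,sy in O:
        l=a*X+b*Y+d*Z;o.append((proj(n,c+M@l+v[:3])-proj(n,c+l))[0]-[sx,sy])
    return np.ravel(o)
for n,a,b,d,_,_ in O: print(n,proj(n,c+a*X+b*Y+d*Z)[0])
r=least_squares(res,np.zeros(6));print("t mm",r.x[:3]*1e3,"rot about drive x,y,z",[r.x[3:]@k for k in(X,Y,Z)],r.fun.round(2))
E
python3 fit.py
```

```text
scene [233.089  182.5841]
scene [238.4295 200.308 ]
scene [271.6773 225.3193]
scene [272.4927 207.7008]
scene [275.3337 235.1065]
top [359.7006 233.1094]
top [414.0141 226.9915]
t mm [-1.3751  0.7682 -0.5881] rot about drive x,y,z [np.float64(-0.0058136471885030985), np.float64(-0.012551022927674542), np.float64(0.027132071407196895)] [-0.63 -0.56  0.21  0.2   0.07  0.15 -0.14  0.04  0.16  0.16 -0.15  0.19
 -0.03  0.11]
```

Seated: shift under 1.6 mm, height −0.6 mm, tilt about 0.013 rad. The can's top-view match (4,6) may be caused by arm shadow, so I'll check it in the scene view along with the switch and case.

```bash
cat cmp.py | sed '/^for p in/d;/^c=/d;/^for a,b/d;/^    print(a/d' > cmp2.py; cat >> cmp2.py <<'E'
for p in((530,355),(536,332),(367,217),(207,148),(352,315),(212,228)): sh("scene",*p,10,8)
for p in((90,270),(100,277)): sh("top",*p,12,12)
E
python3 cmp2.py
```

```text
[0.4808 0.0828 0.2188] [ 0.2813 -0.6121 -0.6664]
scene (530, 355) shift -0.12 -0.02 q 1.0
scene (536, 332) shift -2.6 -5.8 q 0.78
scene (367, 217) shift -0.0 0.02 q 1.0
scene (207, 148) shift -0.02 0.0 q 1.0
scene (352, 315) shift -0.12 -0.07 q 0.8
scene (212, 228) shift 0.01 -0.0 q 1.0
top (90, 270) shift 0.56 0.97 q 0.81
top (100, 277) shift 1.57 0.73 q 0.91
```

```bash
python3 -c "
from workcell import env
print(env.sign_off())"
```

```text
the job is handed in; nothing more can be done
None
```

I wiped both faces of the drive on the grey stand, silver first, then graphite after a half turn. I stood it back in its groove, let go, and handed the job in at about 27 s of the 72 s allowed. `sign_off` gave no verdict.

**Wiping:** the readings at the end of each move, taken while drawing, showed 7–8.5 N on the silver face and 5–6.5 N on the graphite face. By my fix of the stand, each pass ran from about +42 mm to −44 mm along the arrow.

**Drive:** it is down in the groove within about 1.6 mm and 0.6 mm in height of where it started. It tilts about 0.013 rad and its yaw is 0.027 rad off its starting yaw.

**Everything else:** the spares, case, switch and spray can look unmoved against the start pictures.

**Checks that disagreed:**
- **Finger height:** the fingertips stood about 32 mm above the height the robot reported. My first close missed the drive, so I went lower and gripped it by its top 30 mm or so.
- **Putting it back:** the drive touched down about 4 mm early, having probably shifted a little in the grip. It settled once I loosened the fingers.
- **Spray can:** the top view and the can's top in the scene view matched poorly, which I put down to the arm's shadow. The can's body in the scene view matched within 0.2 px.

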